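Third hand for the filter bracket under the sink

TASK

Act as a third hand while I screw on the water-filter bracket: take the orange bracket off the mat, bring its broad back plate flat, upright and centred (sideways and in height) against the white plate of the grey sprung mount, and push the plate in until the red pointer sits within the green band, never driving the plate to the end of its travel. Keep that push steady for about three seconds and finish still holding the bracket there, off the mat, with only the bracket touching the mount. Leave the bottles, turntable, pipe key and brush where they are.

Things in the scene. Friction and masses are not known exactly. Their poses are not given: they have to be found in the camera images.
- bracket_grip (a point): Orange T-shaped bracket, loose, about 220 g, upright on the mat, all 56 mm tall. Web 16 mm thick (in y), free from x = -22 to +26 mm, between a 28 mm barrel (x = -36) and the back plate. This point: middle of the free web, 28 mm above the underside, the place to pinch from above across y. +x goes out through the back plate, z up; at first +x is within 0.5 rad of world +x
- bracket_face (a point): Centre of the outer flat face of the bracket's back plate (80 mm wide in y, 56 mm tall, 8 mm thick), 34 mm along +x from bracket_grip, same height; this face goes against the white plate. Axes as bracket_grip
- plate_face (a point): Centre of the front face of the mount's white sprung plate (120 mm wide in y, 50 mm tall, 10 mm thick), 79 mm above the work surface; moves with the plate. +x points into the mount, the way to push, horizontal, within 0.35 rad of world +x; z up. Below the plate is only a 10 mm thick base, starting 10 mm behind the face at rest
- mount_plate (a joint): How far the white plate is pushed in, m: 0 at rest, 0.034 at the end of travel. Spring 0.5 N per mm from zero (8.5 N at 17 mm). A red cross-bar on a black arm on top of the mount moves with the plate: it is over the 10 mm wide green band at 0.012 to 0.022, in its middle at 0.017
- bracket: The orange bracket as a whole; origin at the underside, 28 mm below bracket_grip
- mat: Black rubber mat, fixed, 620 x 1020 mm, 4 mm thick, origin at its underside centre; its top is 4 mm above the work surface
- mount: The grey fixed mount with its white sprung plate: 150 mm wide, 98 mm tall over the mat, its black pointer arm on top up to 105 mm; origin at the foot on the mat, 50 mm behind the plate's front face at rest, axes as plate_face
- spray_lime_mid (a point): Lime empty plastic spray bottle, a bystander: 72 mm diameter, 228 mm tall, 90 g; this point is on its axis 100 mm above its foot
- spray_white_mid (a point): White empty plastic spray bottle, a bystander: 72 mm diameter, 228 mm tall, 90 g; this point is on its axis 100 mm above its foot
- spray_blue_mid (a point): Blue empty plastic spray bottle, a bystander: 72 mm diameter, 228 mm tall, 90 g; this point is on its axis 100 mm above its foot
- pipe_key_mid (a point): Chrome T-shaped pipe key lying flat, a bystander: 180 mm long, cross-bar 104 mm, 14 mm thick; this point is at mid-shaft
- grout_brush_mid (a point): Small blue and white grout brush lying bristles down, a bystander: 120 x 30 x 40 mm; this point is at its middle
- turntable_rim (a point): Point on the rim of the upper tier of the white two-tier turntable (220 mm diameter, 230 mm tall, turns freely, a bystander), 110 mm from its axis and 126 mm above its foot
Not all that is in view belongs to the job. Several things have the shape of the bracket; the one meant has the colours described above.

How it is judged:
By the outcome, as a careful person would: the job done as asked, in the order asked, and still so for the second after the job is handed in, while the arm keeps its last pose, push and grip.
It also fails if it takes over 48 s, if anything falls off the work surface, if the arm or the gripper's body presses on something with over 40 N, if the wrist force passes 120 N, or if a joint passes its speed limit or range.

ROBOT

A 6-joint arm with a two-finger parallel gripper is mounted at the origin on the work surface. World frame = base frame: x ahead of the robot, y to its left, z up, the work surface at z = 0. Lengths are in m, angles in rad, forces in N, time in s.
With the tool pointing down it reaches from about 0.375 to 0.9 m from the base axis. Payload 3.1 kg.
Tool frame: the origin (TCP) lies between the finger pads; the fingertips stand 22 mm ahead of it and the grasp point (between the pads) lies 3 mm ahead of it; z points along the fingers, y is the line along which they close (so a half turn about z gives the same grasp; the last joint's range is limited). The gripper opens to 87 mm and grips with 3 to 60 N. Pads are 19 mm wide; open, the fingers measure 117 mm over their backs; the gripper's body (75 mm by 190 mm) begins 51 mm behind the grasp point.
Start: joints at [-1.371, 0.527, 1.433, -0, 1.181, -0.178], TCP at [0.231, -0.581, 0.245] pointing down, gripper open.
Joint ranges: [-3.08, 3.08], [-0.75, 2.2], [0.22, 2.44], [-1.43, 4.57], [0, 2.65], [-2.85, 2.85]. Speed limits (rad/s): [2.79, 2.79, 3.14, 3.14, 3.14, 3.14].

INTERFACE

Orientations are given as a unit quaternion [x, y, z, w].
In Python, from rig import get_obs, camera, get_calibration, hand_in, cut_out gives the robot as it stands.
- The arm moves only by the shell command python3 -m inch 'ROWS' [OPENING] [FORCE]. ROWS is JSON, one flat list of numbers, 6 for each row, row after row: the shift along the tool's x, y, z scaled (see below), then the turn, a rotation vector about the tool's x, y, z scaled (see below). A call has 1 to 20 rows; each row is the pose to reach, as a shift and turn from the pose commanded when the call began, along the tool's axes at that moment; what a row does not reach only later rows make up. The controller multiplies each number of a shift by 0.08 m and each number of a turn by 90 degrees. A row lasts 1/12 s, in which the tool goes at most 41.7 mm and 7.16 degrees, less where a joint would pass 70% of its speed; a pose out of reach is approached as far as the arm can. A call with a number of a shift or a turn outside -1 to 1 is refused whole. A call with a gripper value outside its range is refused whole. OPENING is the finger opening in mm, from 0 to 87, set as the call begins (- or left out, the last holds). The fingers move at their own pace and stop on an object; FORCE is the grip in N (left out, the last holds). Time passes only in rows, so rows that repeat a pose let the fingers close. It gives the time, the measured TCP pose, the force, the opening and the grip force at its end, in the units of the state.
- get_obs(): the state, without advancing time (a new reading comes with each control period).
- camera(name): name is "scene" or "top" or "wrist"; returns the picture (400x640x3 uint8, red, green, blue); there is no depth.
- get_calibration(name): a dict with "vertical_fov" (degrees; the focal length in pixels is half the picture's height over the tangent of half this angle, whatever the lens; pixels are square), "cx", "cy" (the principal point, pixels), "D" ([k1, k2, p1, p2, k3] as OpenCV has them; the pictures are not rectified), "T" (4x4, takes a point from camera to world coordinates). Camera axes: x right, y down, z forward; pixel columns grow to the right and rows downward; lengths in m; the calibration is good to about 2 mm. A picture is of the moment at which its call begins: read the wrist's pose just before it. get_calibration takes no time and is no camera call; for the wrist camera it gives the pose at the moment of the call.
- hand_in(): hands the job in; it is judged then, once.
Trained networks look in the newest picture that a camera, given by its name, has taken for a name from the list of things; names that differ only in an ending like _2 or _b are one class to them, and where a whole thing is asked for, a point or a joint stands for the part that bears it (a point fixed in the world has none). Each returns a list of dicts, best first, with "conf" (0 to 1); they miss things now and then, are a little off and sometimes report something else, mostly with a low value. They report only what shows in the picture. A call takes as long as a camera call. They do not tell look-alikes from the thing itself.
- cut_out(camera, thing): "region" (400x640 bool, what is visible of it) and "bbox" ([left, top, right, bottom] in pixels, round what is visible of it).
The state is a dict: "time": time; "q": joint angles; "joint_velocities": joint speeds; "joint_torque": joint torques, N m; "position": TCP position; "tool_rot": TCP orientation; "ft_force": force on the tool from outside, world axes, zero at the start; "moment": the same for the moment, N m; "grip_width": finger opening in m; "grip_force": force on a finger pad.
Only numpy, scipy, OpenCV 4.12 (cv2) and the standard library are available. Lean on these libraries where they do the work, as an engineer would, in place of code of your own. Each camera call takes 0.05 s, during which the arm holds its last target. There are 200 camera calls.

## Working session

There is one attempt and no reset: what is moved stays moved. The work goes in short steps, Python scripts to look and compute and a shell command to move; the robot and the scene stay as the last step left them, time stands still between calls to the robot, and variables do not carry over. Pictures are saved under pics/ and viewed, at most 13 in all, crops included, and the job is handed in when it is done.

```bash
mkdir -p pics; ls; python3 - <<'E'
from rig import *
import cv2,numpy as np
a=camera("scene");b=camera("top")
cv2.imwrite("pics/s.png",a[:,:,::-1]);cv2.imwrite("pics/t.png",b[:,:,::-1])
for c in("scene","top","wrist"):
    k=get_calibration(c);print(c,k["vertical_fov"],k["cx"],k["cy"],k["D"],np.round(k["T"],3).tolist())
for c in("scene","top"):
  for n in("bracket","plate_face","mount"):
    print(c,n,[(round(r["conf"],2),r["bbox"]) for r in cut_out(c,n)])
o=get_obs();print(o["time"],o["position"],o["tool_rot"])
E
```

```text
pics
scene 45.24649361500815 322.60849694291613 198.9940681471255 [-0.03142773  0.          0.          0.          0.        ] [[-0.821, 0.35, -0.451, 1.193], [0.571, 0.482, -0.665, 1.115], [-0.016, -0.803, -0.595, 1.086], [0.0, 0.0, 0.0, 1.0]]
top 45.714864558514876 317.1756149161503 201.2183779171676 [-0.12783231  0.          0.          0.          0.        ] [[0.019, -0.994, 0.112, 0.269], [-1.0, -0.018, 0.002, 0.008], [0.001, -0.112, -0.994, 1.602], [0.0, 0.0, 0.0, 1.0]]
wrist 69.6810318827038 318.76849987785073 203.82784264028632 [-0.02377311  0.          0.          0.          0.        ] [[0.368, -0.898, -0.239, 0.296], [-0.93, -0.356, -0.092, -0.554], [-0.002, 0.257, -0.967, 0.384], [0.0, 0.0, 0.0, 1.0]]
scene bracket [(0.87, [423.3, 215.0, 452.7, 244.1]), (0.85, [323.0, 145.1, 346.5, 166.7]), (0.63, [213.8, 131.5, 241.2, 185.7]), (0.62, [306.0, 209.6, 329.4, 239.1])]
scene plate_face [(0.65, [238.7, 200.1, 268.6, 222.3])]
scene mount [(0.56, [213.3, 197.0, 272.4, 258.3])]
top bracket [(0.83, [216.6, 273.7, 241.5, 297.5]), (0.56, [293.6, 177.8, 309.4, 203.9])]
top plate_face [(0.51, [328.4, 112.2, 368.6, 147.2])]
top mount [(0.65, [314.3, 99.3, 364.9, 144.6]), (0.22, [331.8, 112.6, 366.8, 146.4])]
0.4 [ 0.23054235 -0.58081308  0.2444303 ] [ 9.82208364e-01  1.87794336e-01 -1.47603546e-05 -1.33352695e-04]
```

View pics/s.png

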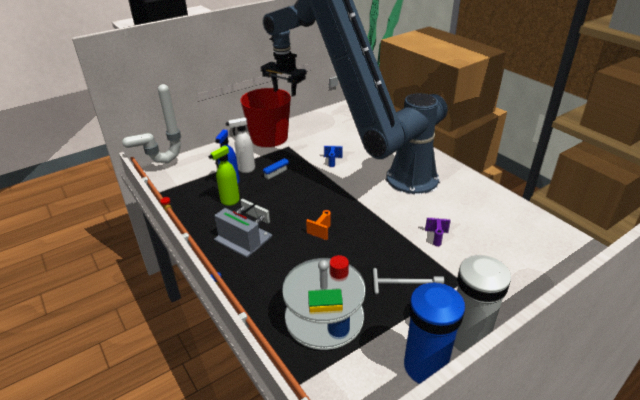

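View pics/t.png

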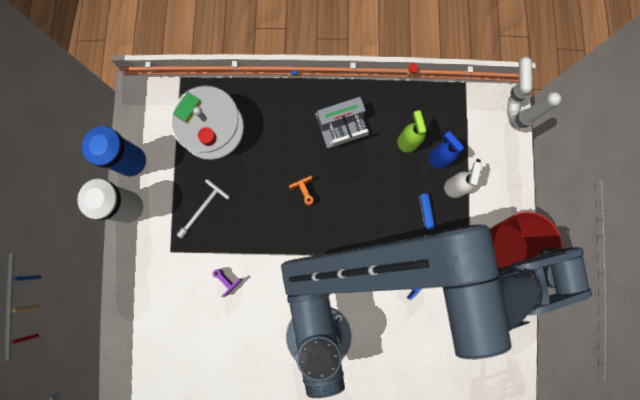

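Candidates with the bracket's shape are orange at scene (318,224) / top (302,190), purple at scene (437,230) / top (227,281), and blue at scene (333,155). Only the orange one is on the mat and matches the colour described. The mount is at top (343,122). I'll confirm this in an enlarged crop and measure positions.

```bash
cat > h.py <<'E'
from rig import *
import cv2,numpy as np
from scipy.spatial.transform import Rotation as R
def K(k):
    f=200/np.tan(np.radians(k["vertical_fov"])/2); return np.array([[f,0,k["cx"]],[0,f,k["cy"]],[0,0,1]])
def ray(k,px,z):
    p=cv2.undistortPoints(np.array(px,float).reshape(-1,1,2),K(k),np.array(k["D"]))[:,0]
    T=np.array(k["T"]);d=np.c_[p,np.ones(len(p))]@T[:3,:3].T
    return T[:3,3]+d*((z-T[2,3])/d[:,2])[:,None]
def proj(k,P):
    Ti=np.linalg.inv(np.array(k["T"]));return cv2.projectPoints(np.array(P,float).reshape(-1,3),cv2.Rodrigues(Ti[:3,:3])[0],Ti[:3,3],K(k),np.array(k["D"]))[0][:,0]
def orange(a):
    h=cv2.cvtColor(a,cv2.COLOR_RGB2HSV);return (h[...,0]>5)&(h[...,0]<18)&(h[...,1]>170)&(h[...,2]>90)
E
python3 - <<'E'
from h import *
b=camera("top");k=get_calibration("top")
m=orange(b);m[:165]=0;m[215:]=0;m[:,:270]=0;m[:,330:]=0
v,u=np.nonzero(m);print(len(u),u.min(),u.max(),v.min(),v.max())
P=ray(k,np.c_[u,v],0.060)[:,:2];print(cv2.minAreaRect(P.astype(np.float32)),P.mean(0))
c=b[90:210,270:430,::-1];cv2.imwrite("pics/c.png",cv2.resize(c,None,fx=5,fy=5,interpolation=cv2.INTER_CUBIC))
E
```

```text
237 289 313 176 205
((0.48485690355300903, 0.047060899436473846), (0.09095756709575653, 0.07457318156957626), 45.98747634887695) [0.48166319 0.05613633]
```

View pics/c.png

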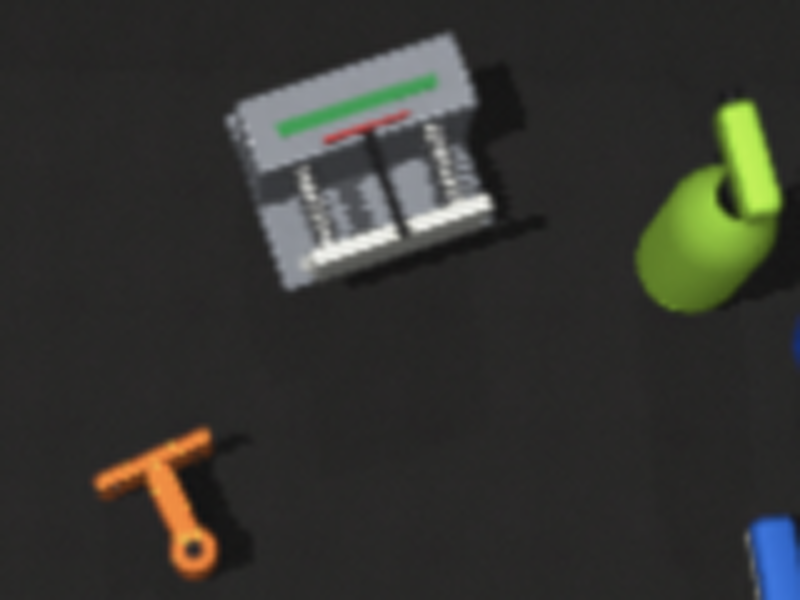

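Crop: the orange T has its barrel at (194,548) and back plate at (100,485)–(210,435). The white plate's top strip runs from (312,257) to (491,205), facing the robot. The orange one on the mat is the right one.

```bash
python3 - <<'E'
from h import *
k=get_calibration("top")
f=lambda L:[(270+x/5-.4,90+y/5-.4) for x,y in L]
B=ray(k,f([(194,548),(100,485),(210,435)]),.060);print(B)
d=((B[1]+B[2])/2-B[0]);print("br",np.arctan2(d[1],d[0]),np.linalg.norm(d))
d=B[1]-B[2];print("plate yaw",np.arctan2(-d[0],d[1]),np.linalg.norm(d))
W=ray(k,f([(312,248),(490,197),(313,265),(492,213)]),.104);print(W)
d=W[2]-W[3];print("mount yaw",np.arctan2(-d[0],d[1]),np.linalg.norm(d),(W[2]+W[3])/2)
o=get_obs();Rt=R.from_quat(o["tool_rot"]);print(Rt.as_matrix().round(3),o["position"],o["q"])
# target: above grip, wrist yaw
E
```

```text
[[0.44880513 0.03939838 0.06      ]
 [0.48929769 0.10197598 0.06      ]
 [0.52384903 0.03042177 0.06      ]]
br 0.4343786578865911 0.06368230190715905
plate yaw 0.44984944241449765 0.07945942518888736
[[ 0.64027652 -0.03365847  0.104     ]
 [ 0.67669273 -0.14880999  0.104     ]
 [ 0.62903191 -0.03446185  0.104     ]
 [ 0.6660312  -0.15013836  0.104     ]]
mount yaw 0.30956811657691474 0.12144958666004269 [ 0.64753156 -0.0923001   0.104     ]
[[ 0.929  0.369  0.   ]
 [ 0.369 -0.929  0.   ]
 [ 0.    -0.    -1.   ]] [ 0.23057097 -0.58083679  0.24448125] [-1.37149288e+00  5.27553620e-01  1.43280711e+00  3.37258677e-05
  1.18137603e+00 -1.78523034e-01]
```

```bash
python3 -m inch '[0.25,-0.25,0,0,0,0, 0.5,-0.5,0,0,0,0, 0.75,-0.75,0,0,0,0, 0.97,-1,0,0,0,0]' 87 && python3 -m inch '[0.25,-0.25,0,0,0,0, 0.5,-0.5,0,0,0,0, 0.75,-0.75,0,0,0,0, 0.97,-1,0,0,0,0]' && python3 -m inch '[0.25,-0.25,0,0,0,0, 0.5,-0.5,0,0,0,0, 0.75,-0.75,0,0,0,0, 0.97,-1,0,0,0,0]' 
```

```text
time: 0.78
position: [0.2736, -0.4767, 0.2445]
tool_rot: [0.982, 0.188, 0.0, -0.0]
ft_force: [-1.0, -0.1, -0.2]
grip_width: 0.0871
grip_force: 0.0
time: 1.12
position: [0.3164, -0.3736, 0.2448]
tool_rot: [0.982, 0.188, 0.0, 0.0]
ft_force: [0.7, 0.9, -0.3]
grip_width: 0.0872
grip_force: 0.0
time: 1.45
position: [0.359, -0.2707, 0.2448]
tool_rot: [0.982, 0.188, 0.0, 0.0]
ft_force: [0.9, -0.7, 0.0]
grip_width: 0.0871
grip_force: 0.0
```

```bash
python3 -m inch '[0.25,-0.25,0,0,0,0, 0.5,-0.5,0,0,0,0, 0.75,-0.75,0,0,0,0, 0.97,-1,0,0,0,0]' >/dev/null && python3 -m inch '[0.25,-0.25,0,0,0,0, 0.5,-0.5,0,0,0,0, 0.75,-0.75,0,0,0,0, 0.97,-1,0,0,0,0]' >/dev/null && python3 -m inch '[0.25,-0.25,0,0,0,-0.02, 0.5,-0.5,0,0,0,-0.04, 0.75,-0.75,0,0,0,-0.04, 0.97,-1,0,0,0,-0.04, 0.97,-1,0,0,0,-0.04]'
python3 - <<'E'
from h import *
o=get_obs();k=get_calibration("wrist");b=camera("wrist");np.save("w.npy",b)
print(o["position"],R.from_quat(o["tool_rot"]).as_matrix().round(3)[:,0])
m=orange(b);v,u=np.nonzero(m);print(len(u),u.min(),u.max(),v.min(),v.max())
a=b[:,:,::-1].copy()
for y,col in((.4497,(255,0,0)),):
  ax=np.array([np.cos(y),np.sin(y),0]);ay=np.array([-ax[1],ax[0],0])
  g=np.array([.4814,.0547,.060])
  for p in proj(k,[g,g-36e-3*ax,g+34e-3*ax+40e-3*ay,g+34e-3*ax-40e-3*ay]):cv2.circle(a,tuple(int(round(x)) for x in p),3,col,-1)
cv2.imwrite("pics/w.png",a)
E
```

```text
time: 2.53
position: [0.4878, 0.0405, 0.2449]
tool_rot: [0.975, 0.22, 0.001, -0.0]
ft_force: [-0.1, -0.1, 0.4]
grip_width: 0.0871
grip_force: 0.0
[0.48777476 0.04054307 0.24490775] [0.903 0.43  0.003]
530 269 341 155 229
```

View pics/w.png

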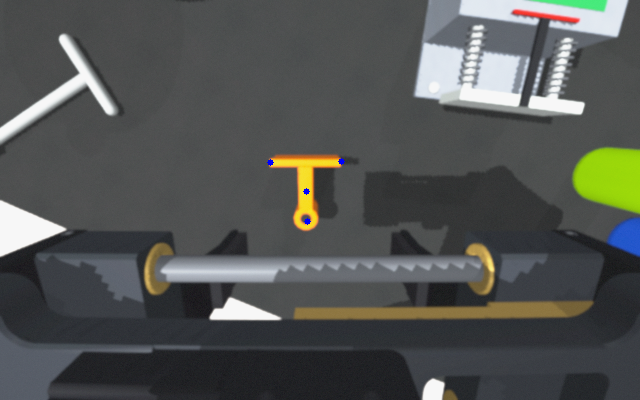

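The wrist view shows the orange T where predicted: plate (269–341, 155–167), barrel (306,218). It sits a few mm further forward than the overlay. The mount is at upper right, with its plate front edge from (441,100) to (582,113). I'll refine both by fitting silhouettes.

```bash
cat >> h.py <<'E'
from scipy.optimize import minimize
def parts():
    r=lambda x0,x1,y0,y1:np.array([(x0,y0),(x1,y0),(x1,y1),(x0,y1)])*1e-3
    t=np.linspace(0,6.283,24);c=np.c_[-36+14*np.cos(t),14*np.sin(t)]*1e-3
    return [r(-24,27,-8,8),r(26,34,-40,40),c]
def render(k,x,y,yaw,zc,S=4):
    m=np.zeros((400*S,640*S),np.uint8);c,s=np.cos(yaw),np.sin(yaw)
    for p in parts():
        q=p@np.array([[c,s],[-s,c]])+[x,y]
        P=np.r_[np.c_[q,np.full(len(q),zc-.028)],np.c_[q,np.full(len(q),zc+.028)]]
        cv2.fillConvexPoly(m,cv2.convexHull(np.round((proj(k,P)+.5)*S).astype(np.int32)),255)
    return cv2.resize(m,(640,400),interpolation=cv2.INTER_AREA)/255.
def fit(ks,ms,x0,zc):
    f=lambda p:sum(np.abs(render(k,*p,zc)-m).sum()/m.sum() for k,m in zip(ks,ms))
    return min((minimize(f,x0,method="Nelder-Mead",options=dict(initial_simplex=np.array(x0)+s*np.array([[0,0,0],[.006,0,0],[0,.006,0],[0,0,.08]]),xatol=1e-4,fatol=1e-4)) for s in(1,-1)),key=lambda r:r.fun)
E
python3 - <<'E'
from h import *
b=np.load("w.npy");kw=get_calibration("wrist");mw=cv2.morphologyEx(orange(b).astype(np.uint8),cv2.MORPH_CLOSE,np.ones((3,3)))
h=cv2.cvtColor(b,cv2.COLOR_RGB2HSV);mw=((h[...,0]>2)&(h[...,0]<32)&(h[...,1]>120)&(h[...,2]>60));mw[:130]=0;mw[240:]=0;mw[:,:250]=0;mw[:,360:]=0
t=camera("top");kt=get_calibration("top")
print("w",mw.sum());x0=[.4814,.0547,.445]
r=fit([kw],[mw.astype(float)],x0,.032);print(r.x,r.fun)
W=ray(kw,[(441,100),(582,113)],.104);d=W[0]-W[1];print(W.mean(0),np.linalg.norm(d),np.arctan2(-d[0],d[1]))
c=cv2.resize(b[0:240,240:640,::-1],None,fx=2,fy=2,interpolation=cv2.INTER_CUBIC);cv2.imwrite("pics/w2.png",c)
E
```

```text
w 2082
[0.4813113  0.05542527 0.45904176] 0.11587651391007892
[ 0.64717845 -0.08618429  0.104     ] 0.13791046525214917 0.36977169269245974
```

View pics/w2.png

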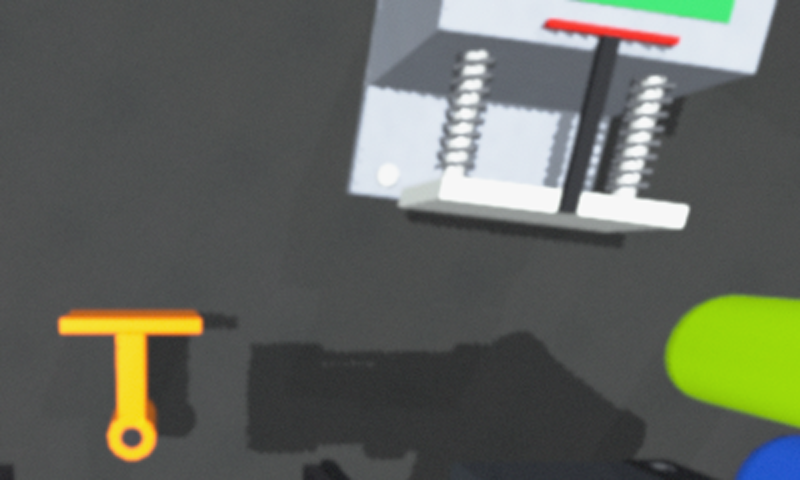

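```bash
python3 -m inch '[0,-0.1,0.25,0,0,-0.01, 0,-0.2,0.5,0,0,-0.01, 0,-0.2,0.75,0,0,-0.01, 0,-0.2,1,0,0,-0.01]' >/dev/null && python3 -m inch '[0,0,0.25,0,0,0, 0,0,0.5,0,0,0, 0,0,0.75,0,0,0, 0,0,1,0,0,0, 0,0,1,0,0,0, 0,0,1,0,0,0]' 60
python3 - <<'E'
from h import *
k=get_calibration("wrist");o=get_obs();b=camera("wrist")
g=np.array([.4813,.0554,.035]);Rt=R.from_quat(o["tool_rot"])
print((Rt.inv().apply(g-o["position"])/.08).round(3),Rt.as_matrix().round(4)[:,0])
cv2.imwrite("pics/w3.png",b[:,:,::-1])
E
```

```text
time: 3.47
position: [0.4787, 0.0505, 0.0841]
tool_rot: [0.974, 0.225, -0.001, -0.0]
ft_force: [0.5, -0.2, 0.0]
grip_width: 0.0617
grip_force: 0.0
[ 0.057 -0.04   0.613] [ 0.8983  0.4393 -0.0023]
```

View pics/w3.png

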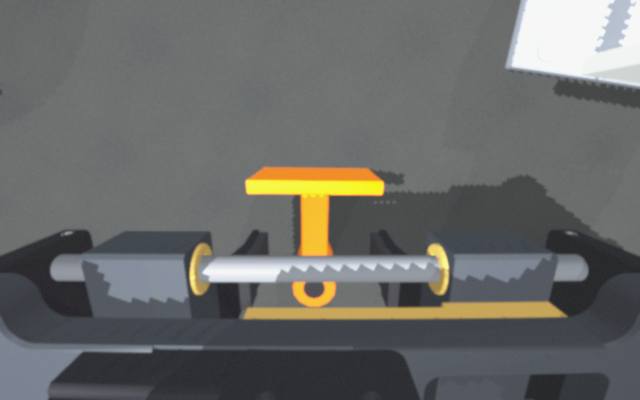

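The web (column ~314) lies between the fingers (265–375), and the plate is parallel to the fingers. I'll descend and grip.

```bash
python3 -m inch '[0.055,-0.04,0.2,0,0,0, 0.055,-0.04,0.4,0,0,0, 0.055,-0.04,0.55,0,0,0, 0.055,-0.04,0.61,0,0,0, 0.055,-0.04,0.61,0,0,0, 0.055,-0.04,0.61,0,0,0]' && python3 -m inch '[0,0,0,0,0,0, 0,0,0,0,0,0, 0,0,0,0,0,0, 0,0,0,0,0,0, 0,0,0,0,0,0, 0,0,0,0,0,0, 0,0,0,0,0,0, 0,0,0,0,0,0]' 0 40
python3 - <<'E'
from h import *
k=get_calibration("top")
t=camera("top");cv2.imwrite("pics/t2.png",t[:,:,::-1])
o=get_obs();print(o["position"],R.from_quat(o["tool_rot"]).as_matrix().round(4).tolist())
E
```

```text
time: 4.02
position: [0.4826, 0.0561, 0.0367]
tool_rot: [0.974, 0.226, 0.001, 0.0]
ft_force: [0.0, -0.3, -0.1]
grip_width: 0.0595
grip_force: 0.0
time: 4.68
position: [0.4821, 0.0562, 0.0358]
tool_rot: [0.974, 0.226, 0.0, 0.0]
ft_force: [0.1, -1.0, 0.9]
grip_width: 0.0156
grip_force: 40.0
[0.48210262 0.05625301 0.03576375] [[0.8976, 0.4408, 0.0002], [0.4408, -0.8976, -0.0001], [0.0002, 0.0002, -1.0]]
```

```bash
python3 -m inch '[0,0,-0.15,0,0,0, 0,0,-0.3,0,0,0, 0,0,-0.45,0,0,0, 0,0,-0.6,0,0,0, 0,0,-0.6,0,0,0, 0,0,-0.6,0,0,0]'
python3 - <<'E'
from h import *
for c in("top","scene"):
  k=get_calibration(c);a=camera(c)
  for n in("spray_lime_mid",):
    for r in cut_out(c,n)[:2]:
      print(c,n,r["conf"],r["bbox"])
  # lime green mask
  h=cv2.cvtColor(a,cv2.COLOR_RGB2HSV);m=(h[...,0]>30)&(h[...,0]<46)&(h[...,1]>150)
  n,l,s,ce=cv2.connectedComponentsWithStats(m.astype(np.uint8));i=1+np.argmax(s[1:,4]);L=(l==i).astype(float);print(s[i],ce[i])
  def cyl(p):
    t=np.linspace(0,6.283,30);ring=np.c_[p[0]+.036*np.cos(t),p[1]+.036*np.sin(t)]
    P=np.r_[np.c_[ring,np.full(30,.004)],np.c_[ring,np.full(30,.13)]]
    mm=np.zeros((400,640),np.uint8);cv2.fillConvexPoly(mm,cv2.convexHull(np.round((proj(k,P))*16).astype(np.int32)),1,shift=4);return mm
  ys=(np.arange(400)[:,None]>0)
  best=min(((((cyl((x,y))>0)&(L==0)).sum()+((cyl((x,y))==0)&(L>0)).sum()*.7,x,y) for x in np.arange(.54,.70,.004) for y in np.arange(-.32,-.18,.004)));print(best)
k=get_calibration("wrist")
E
```

```text
time: 5.23
position: [0.4822, 0.0563, 0.0839]
tool_rot: [0.974, 0.226, 0.0, 0.0]
ft_force: [-0.4, 0.1, -1.9]
grip_width: 0.0156
grip_force: 40.0
top spray_lime_mid 0.93 [397.3, 109.5, 423.7, 150.7]
[397 110  30  42 705] [412.49361702 133.73049645]
(np.float64(130.0), np.float64(0.6640000000000001), np.float64(-0.3))
scene spray_lime_mid 0.75 [212.3, 144.1, 240.7, 205.2]
[215 160  25  46 811] [227.01726264 184.04808878]
(np.float64(73.19999999999999), np.float64(0.6600000000000001), np.float64(-0.3))
```

```bash
python3 -m inch '[0,0.2,0,0,0,0, 0,0.45,0,0,0,0, 0,0.7,0,0,0,0, 0,0.9,0,0,0,0]' >/dev/null && python3 -m inch '[0,0.25,0,0,0,0, 0,0.5,0,0,0,0, 0,0.7,0,0,0,0, 0,0.9,0,0,0,0]' >/dev/null && python3 -m inch '[0,0.2,0,0,0,0.03, 0.06,0.4,0,0,0,0.06, 0.12,0.55,0,0,0,0.093, 0.12,0.64,0.014,0,0,0.093, 0.12,0.64,0.014,0,0,0.093, 0.12,0.64,0.014,0,0,0.093]'
python3 - <<'E'
from h import *
o=get_obs();k=get_calibration("wrist");b=camera("wrist");np.save("w4.npy",b)
t=camera("top");np.save("t4.npy",t)
print(o["position"],R.from_quat(o["tool_rot"]).as_matrix().round(4)[:,0])
A=cv2.resize(b[60:260,220:460,::-1],(720,600),interpolation=cv2.INTER_CUBIC);cv2.imwrite("pics/w4.png",A)
cv2.imwrite("pics/t4.png",cv2.resize(t[90:190,280:420,::-1],(800,571),interpolation=cv2.INTER_CUBIC))
E
```

```text
time: 6.6
position: [0.5756, -0.1145, 0.082]
tool_rot: [0.988, 0.155, -0.001, -0.001]
ft_force: [0.5, -0.5, -1.7]
grip_width: 0.016
grip_force: 40.0
[ 0.57564808 -0.11445756  0.08202963] [ 0.952   0.306  -0.0018]
```

View pics/w4.png

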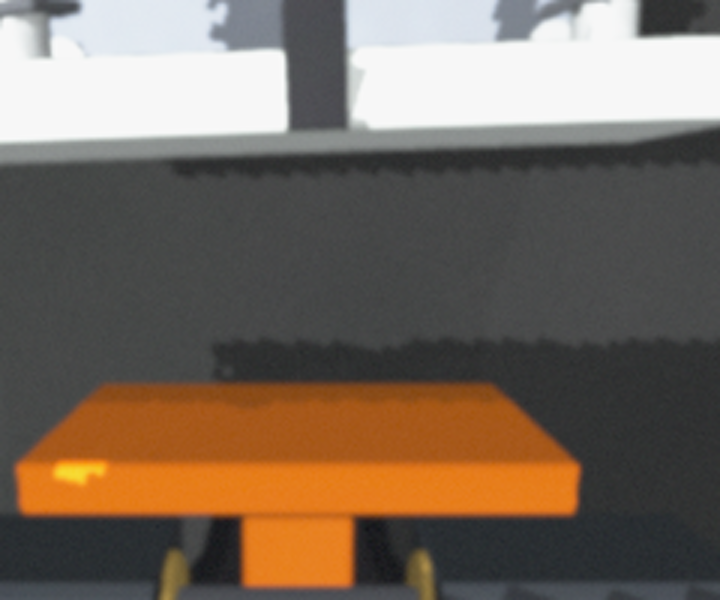

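The bracket is level in the picture (outer edge at crop row 463, columns 18–580). The white plate's edge tilts from (0,145) to (720,122), so there is about 0.03 rad of yaw to correct, plus a small sideways offset (arm at column 318, bracket centre at 299). I'll measure it properly.

```bash
python3 - <<'E'
from h import *
b=np.load("w4.npy");k=get_calibration("wrist")
w=(b.min(2)>222);w[130:]=0;w[:60]=0
n,l,s,ce=cv2.connectedComponentsWithStats(w.astype(np.uint8));print(s[1:][s[1:,4]>100])
big=np.isin(l,[i for i in range(1,n) if s[i,4]>100])
cols=[c for c in range(640) if big[:,c].any()]
e=np.array([(c,np.nonzero(big[:,c])[0].max()+.5) for c in cols]);print(cols[0],cols[-1])
i=(e[:,0]>cols[0]+6)&(e[:,0]<cols[-1]-6);p=np.polyfit(e[i,0],e[i,1],1);i&=np.abs(np.polyval(p,e[:,0])-e[:,1])<1.5;p=np.polyfit(e[i,0],e[i,1],1);print(p)
u=np.array([cols[0],cols[-1]+1.])-.5
W=ray(k,np.c_[u,np.polyval(p,u)],.104);d=W[0]-W[1];print(W,"len",np.linalg.norm(d),"yaw",np.arctan2(-d[0],d[1]),"mid",W.mean(0))
# outer bracket top edge z=.107  (grip z~.079 -> check)
o=get_obs();zt=o["position"][2]-.0038+.028
Ob=ray(k,[(226-.5,214),(413.5-.5,214)],zt);d=Ob[0]-Ob[1];print("inner face top edge",Ob,np.linalg.norm(d),np.arctan2(-d[0],d[1]),Ob.mean(0))
arm=ray(k,[(220+318/3-.5,60+130/3)],.107);print("arm",arm)
E
```

```text
[[ 171   60  144   49 4874]
 [ 337   60  143   43 4096]]
171 479
[-3.47265467e-02  1.14260273e+02]
[[ 0.63183246 -0.03326844  0.104     ]
 [ 0.67282465 -0.147788    0.104     ]] len 0.12163506920466652 yaw 0.3437388760765851 mid [ 0.65232856 -0.09052822  0.104     ]
inner face top edge [[ 0.59683472 -0.06461087  0.10638868]
 [ 0.62112742 -0.14012693  0.10638868]] 0.07932723392564683 0.31123441560448223 [ 0.60898107 -0.1023689   0.10638868]
arm [[ 0.65187046 -0.09111888  0.107     ]]
```

View pics/t4.png

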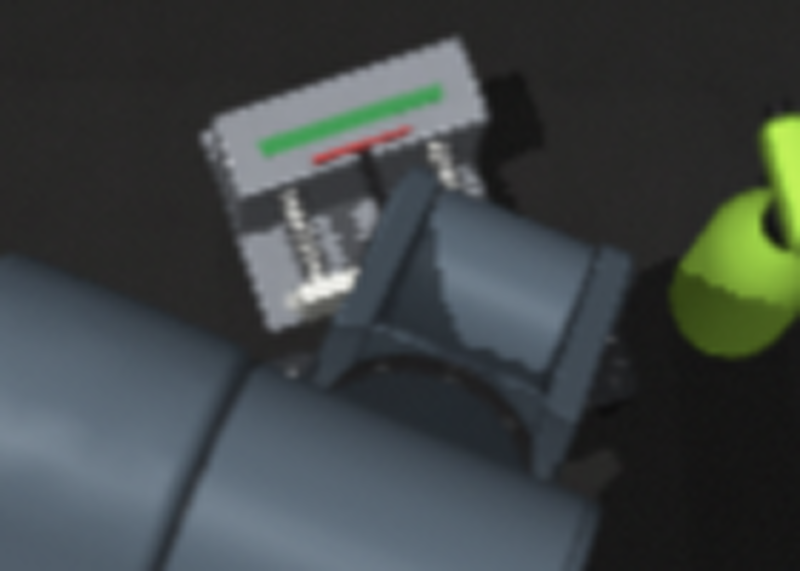

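```bash
python3 -m inch '[0,0.03,-0.01,0,0,-0.021, 0,0.056,-0.01,0,0,-0.021, 0,0.056,-0.01,0,0,-0.021, 0,0.056,-0.01,0,0,-0.021]' >/dev/null && python3 -m inch '[0.1,0,0,0,0,0, 0.2,0,0,0,0,0, 0.3,0,0,0,0,0, 0.35,0,0,0,0,0, 0.35,0,0,0,0,0, 0.35,0,0,0,0,0]'
cat > rel.py <<'E'
from h import *
o=get_obs();k=get_calibration("wrist");b=camera("wrist")
w=(b.min(2)>222)
n,l,s,ce=cv2.connectedComponentsWithStats(w.astype(np.uint8));ids=[i for i in range(1,n) if s[i,4]>500 and s[i,1]<200 and s[i,1]+s[i,3]<200];print(s[ids])
big=np.isin(l,ids);cols=[c for c in range(640) if big[:,c].any()]
e=np.array([(c,np.nonzero(big[:,c])[0].max()+.5) for c in cols])
i=(e[:,0]>cols[0]+6)&(e[:,0]<cols[-1]-6);p=np.polyfit(e[i,0],e[i,1],1);i&=np.abs(np.polyval(p,e[:,0])-e[:,1])<1.5;p=np.polyfit(e[i,0],e[i,1],1)
u=np.array([cols[0],cols[-1]+1.])-.5
W=ray(k,np.c_[u,np.polyval(p,u)],.104);d=W[0]-W[1];psi=np.arctan2(-d[0],d[1])
Rt=R.from_quat(o["tool_rot"]);T=Rt.as_matrix();yt=np.arctan2(T[1,0],T[0,0])
# bracket outer edge: bbox of orange columns in the rows of the top strip
f=o["position"]+T[:,0]*.0345; 
h=cv2.cvtColor(b,cv2.COLOR_RGB2HSV);m=(h[...,0]>2)&(h[...,0]<32)&(h[...,1]>120)&(h[...,2]>60);m[:120]=0;m[238:]=0
v,uu=np.nonzero(m);row=np.median([v[uu==c].min() for c in (uu.min()+1,uu.max()-1)])
Ob=ray(k,[(uu.min()-.5,row),(uu.max()+.5,row)],o["position"][2]-.0038+.028);f2=Ob.mean(0)
dd=W.mean(0);ax=np.array([np.cos(psi),np.sin(psi)]);ay=np.array([-ax[1],ax[0]])
print("len",np.linalg.norm(d),np.linalg.norm(Ob[0]-Ob[1]),"psi",psi,"tool",yt,"pos",o["position"],"tilt",T[2].round(4))
for n_,q in(("tcp",f),("img",f2)):print(n_,"gap",(dd-q)[:2]@ax,"lat",(dd-q)[:2]@ay)
E
python3 rel.py
```

```text
time: 7.53
position: [0.6046, -0.1092, 0.0833]
tool_rot: [0.985, 0.171, -0.0, -0.0]
ft_force: [-0.1, -0.4, -3.0]
grip_width: 0.0158
grip_force: 40.0
[[ 236   54   58   85 3502]
 [ 176  153  134   24 3098]
 [ 331  153  133   24 3006]]
len 0.12165223305348241 0.0799315896096293 psi 0.3443817119240958 tool 0.3439341567068274 pos [ 0.60460641 -0.10923124  0.08327619] tilt [-2.e-04 -1.e-04 -1.e+00]
tcp gap 0.016837595703566417 lat 0.0004185034703815513
img gap 0.015364470150607202 lat -0.00021266344909166238
```

Aligned: yaw matches to within 0.001 rad, sideways error is under 0.5 mm, and the gap is about 15–16 mm. I'll push in slowly.

```bash
python3 -m inch '[0.04,0,0.006,0,0,0, 0.08,0,0.006,0,0,0, 0.12,0,0.006,0,0,0, 0.15,0,0.006,0,0,0, 0.18,0,0.006,0,0,0, 0.21,0,0.006,0,0,0, 0.24,0,0.006,0,0,0, 0.27,0,0.006,0,0,0, 0.29,0,0.006,0,0,0, 0.31,0,0.006,0,0,0, 0.31,0,0.006,0,0,0, 0.31,0,0.006,0,0,0]' - 50; python3 - <<'E'
from h import *
b=camera("wrist");t=camera("top");o=get_obs();print(o["ft_force"],o["position"],o["moment"])
A=cv2.resize(b[60:260,180:460,::-1],(800,571));cv2.imwrite("pics/w5.png",A)
E
```

```text
time: 8.58
position: [0.6272, -0.1014, 0.0829]
tool_rot: [0.985, 0.171, -0.001, -0.0]
ft_force: [-4.0, -1.9, 0.1]
grip_width: 0.0154
grip_force: 50.0
[-2.82445783 -2.89258231 -1.06849768] [ 0.62717643 -0.10135034  0.08283505] [-0.35346218  0.50993286  0.05948419]
```

View pics/w5.png

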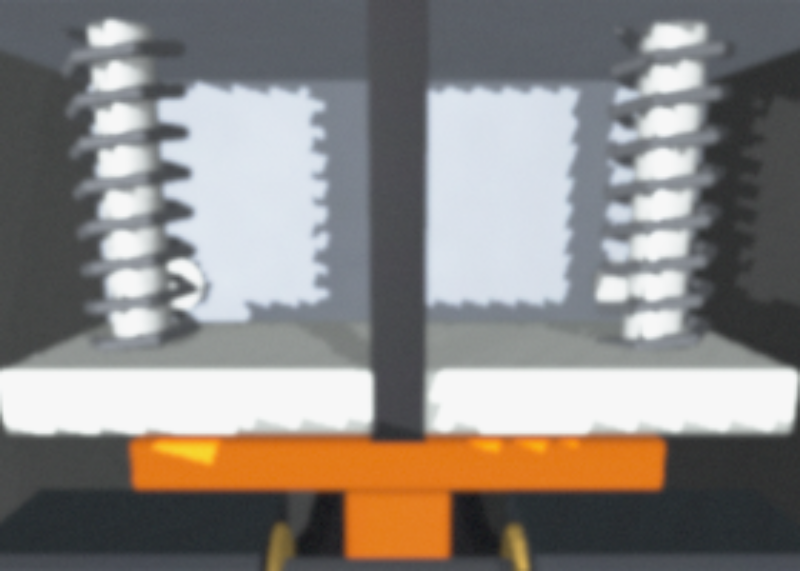

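The bracket plate is flush with the white plate and centred (plate columns 0–798, bracket 132–665). A force of about 4 N means it is roughly 8 mm in, so I'll push 9 mm further.

```bash
python3 -m inch '[0.02,0,0,0,0,0, 0.04,0,0,0,0,0, 0.06,0,0,0,0,0, 0.08,0,0,0,0,0, 0.1,0,0,0,0,0, 0.112,0,0,0,0,0, 0.112,0,0,0,0,0, 0.112,0,0,0,0,0]'; python3 - <<'E'
from h import *
F=[];
for i in range(4):
    w=camera("wrist");o=get_obs();F.append(o["ft_force"])
F=np.mean(F,0);T=R.from_quat(o["tool_rot"]).as_matrix();print("F tool",T.T@F,"pos",o["position"],"yaw",np.arctan2(T[1,0],T[0,0]),T[2].round(4))
c=camera("scene");t=camera("top")
A=cv2.resize(t[90:170,300:390,::-1],(600,533),interpolation=cv2.INTER_CUBIC);B=cv2.resize(w[:,:,::-1],(640,400))
S=np.zeros((533+0,800,3),np.uint8);S[:,:400]=A[:,:400];S[:250,400:]=cv2.resize(w[:,:,::-1],(400,250));S[260:533,400:]=cv2.resize(c[170:270,200:346,::-1],(400,273),interpolation=cv2.INTER_CUBIC)
cv2.imwrite("pics/f.png",S)
E
```

```text
time: 9.35
position: [0.6345, -0.0987, 0.0829]
tool_rot: [0.985, 0.171, -0.002, -0.0]
ft_force: [-6.7, -4.1, 1.6]
grip_width: 0.0161
grip_force: 50.0
F tool [-8.07616334  1.61923918 -1.39017743] pos [ 0.63436987 -0.09871909  0.08288329] yaw 0.34358231559418223 [-3.8e-03 -9.0e-04 -1.0e+00]
```

View pics/f.png

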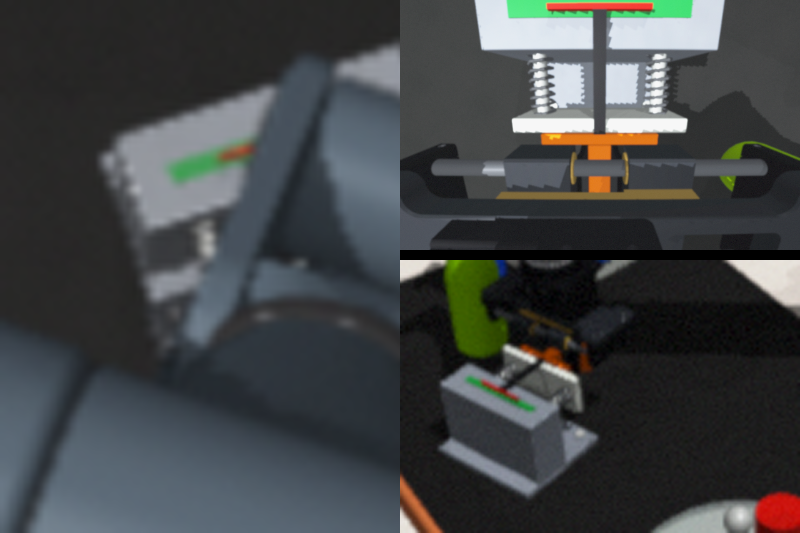

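The red bar lies inside the green band in all three views. A push of 8.1 N corresponds to about 16 mm. I'll add 0.8 mm and hold for over three seconds.

```bash
python3 -m inch '[0.01,0,0,0,0,0, 0.01,0,0,0,0,0, 0.01,0,0,0,0,0, 0.01,0,0,0,0,0, 0.01,0,0,0,0,0, 0.01,0,0,0,0,0, 0.01,0,0,0,0,0, 0.01,0,0,0,0,0, 0.01,0,0,0,0,0, 0.01,0,0,0,0,0, 0.01,0,0,0,0,0, 0.01,0,0,0,0,0, 0.01,0,0,0,0,0, 0.01,0,0,0,0,0, 0.01,0,0,0,0,0, 0.01,0,0,0,0,0, 0.01,0,0,0,0,0, 0.01,0,0,0,0,0, 0.01,0,0,0,0,0, 0.01,0,0,0,0,0]'
python3 -m inch '[0,0,0,0,0,0, 0,0,0,0,0,0, 0,0,0,0,0,0, 0,0,0,0,0,0, 0,0,0,0,0,0, 0,0,0,0,0,0, 0,0,0,0,0,0, 0,0,0,0,0,0, 0,0,0,0,0,0, 0,0,0,0,0,0, 0,0,0,0,0,0, 0,0,0,0,0,0, 0,0,0,0,0,0, 0,0,0,0,0,0, 0,0,0,0,0,0, 0,0,0,0,0,0, 0,0,0,0,0,0, 0,0,0,0,0,0, 0,0,0,0,0,0, 0,0,0,0,0,0]'
python3 -m inch '[0,0,0,0,0,0, 0,0,0,0,0,0, 0,0,0,0,0,0, 0,0,0,0,0,0, 0,0,0,0,0,0, 0,0,0,0,0,0, 0,0,0,0,0,0, 0,0,0,0,0,0, 0,0,0,0,0,0, 0,0,0,0,0,0]'
python3 - <<'E'
from h import *
F=[]
for i in range(4):
    w=camera("wrist");o=get_obs();F.append(o["ft_force"])
T=R.from_quat(o["tool_rot"]).as_matrix();print("F tool",T.T@np.mean(F,0),T[2].round(4))
cv2.imwrite("pics/g.png",cv2.resize(w[0:240,160:480,::-1],(800,600),interpolation=cv2.INTER_CUBIC))
E
```

```text
time: 11.32
position: [0.635, -0.0985, 0.0828]
tool_rot: [0.985, 0.171, -0.002, -0.0]
ft_force: [-7.5, -3.8, 1.7]
grip_width: 0.0156
grip_force: 50.0
time: 12.98
position: [0.635, -0.0985, 0.0828]
tool_rot: [0.985, 0.171, -0.002, -0.0]
ft_force: [-7.5, -3.1, 0.9]
grip_width: 0.0158
grip_force: 50.0
time: 13.82
position: [0.635, -0.0985, 0.0829]
tool_rot: [0.985, 0.171, -0.002, -0.0]
ft_force: [-7.1, -4.2, 1.3]
grip_width: 0.0158
grip_force: 50.0
F tool [-8.15341435  2.11934147 -2.06870804] [-0.0041 -0.001  -1.    ]
```

View pics/g.png

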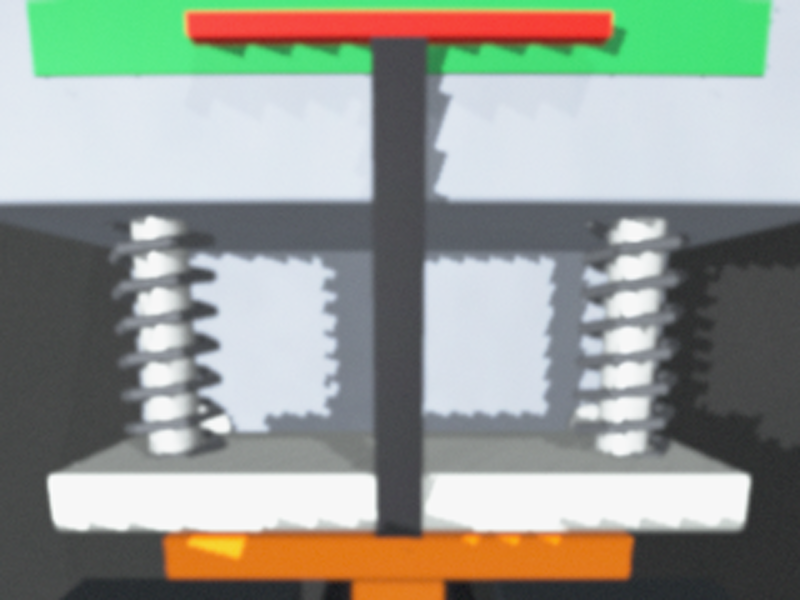

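The red bar (rows 12–40) lies over the green band. The bracket is centred and flush (columns 165–632 against the plate's 48–750), and the push was a steady ~8.2 N for over four seconds.

```bash
python3 -c "from rig import *; print(hand_in())"
```

```text
the job is handed in; nothing more can be done
None
```

The job is handed in: the arm is holding the orange bracket flat and centred against the white plate, pushed in about 16–17 mm with the red pointer in the green band, and it held steady at about 8 N for over four seconds.

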